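# Shut the gate and load the refill tube into the clip dispenser

## Robot

A 6-joint arm with a two-finger parallel gripper is mounted at the origin on the work surface. World frame = base frame: x ahead of the robot, y to its left, z up, the work surface at z = 0. Lengths are in mm, angles in rad, forces in N, time in s.
With the tool pointing down it reaches from about 350 to 775 mm from the base axis. Payload 7.3 kg.
Tool frame: the origin (TCP) lies on the front face of the gripper's body, between the roots of the fingers; the fingertips stand 66 mm ahead of it and the grasp point (between the pads) lies 47 mm ahead of it (bot.tcp_to_grasp is the z of the grasp point in the tool frame, in mm); z points along the fingers, y is the direction in which the jaws open and shut (so a half turn about z gives the same grasp; the last joint's range is limited). The gripper opens to 92 mm and grips with 3 to 60 N. Pads are 19 mm wide; open, the fingers measure 130 mm over their backs; the gripper's body (75 mm by 190 mm) begins 47 mm behind the grasp point.
Start: joints at [1.125, 0.342, 1.524, -0, 1.275, -0.146], TCP at [155.03, 501.602, 292.241] pointing down, gripper open.
Joint ranges: [-2.53, 2.53], [-0.77, 2.02], [0.04, 2.7], [-1, 4.14], [0.28, 2.66], [-3.11, 3.11]. Speed limits (rad/s): [2.57, 2.57, 3.14, 3.14, 3.14, 3.14].

## Interface

Orientations are given as [roll, pitch, yaw] about the fixed x, y, z axes, in that order (R = Rz(yaw) Ry(pitch) Rx(roll)).
In Python, from plant import bot gives the robot as it stands.
- The arm moves only by the tool carry_out, never from a script. Its argument "deltas" is a list that holds one entry, the list of rows, each a list of 4 numbers: the shift along the tool's x, y, z in mm, then the turn about the tool's z in units of 5 degrees (1.0 is 5 degrees). A call has 1 to 20 rows; each row is the pose to reach, as a shift and turn from the pose commanded when the call began, along the tool's axes at that moment; what a row does not reach only later rows make up. A row lasts 1/10 s, in which the tool goes at most 50 mm and 8.59 degrees, less where a joint would pass 70% of its speed; a pose out of reach is approached as far as the arm can. A call with a gripper value outside its range is refused whole. "fingers" is the finger opening in mm, from 0 to 91.8, set as the call begins (left out, the last holds). The fingers move at their own pace and stop on an object; the grip force is fixed at half the most. Time passes only in rows, so rows that repeat a pose let the fingers close. It gives the time, the measured TCP pose, the force and the opening at its end, in the units of the state.
- bot.get_obs(): the state, without advancing time (a new reading comes with each control period).
- bot.capture(name): name is "scene" or "side" or "wrist"; returns (picture, depth): 420x560x3 uint8, blue, green, red; 420x560 float32, mm along the optical axis (not along the pixel's ray), 0 where there is no reading.
- bot.camera_model(name): a dict with "K" (3x3 intrinsics, pixels), "camera_from_world" (4x4, takes a point from world to camera coordinates). Camera axes: x right, y down, z forward; pixel columns grow to the right and rows downward; lengths in mm; the calibration is good to about 2 mm. A picture is of the moment at which its call begins: read the wrist's pose just before it. camera_model takes no time and is no camera call; for the wrist camera it gives the pose at the moment of the call.
- bot.close_job(): hands the job in, once; it reports no verdict.
The state is a dict: "time": time; "joint_positions": joint angles; "dq": joint speeds; "tau": joint torques, N m; "tool_pos": TCP position; "tcp_rot": TCP orientation; "contact_force": force on the tool from outside, world axes, zero at the start; "moment": the same for the moment, N m; "grip_width": finger opening in mm.
Only numpy, scipy, OpenCV 4.12 (cv2) and the standard library are available. Lean on these libraries where they do the work, as an engineer would, in place of code of your own. Each camera call takes 0.05 s, during which the arm holds its last target. There are 200 camera calls.

## Task

Get the clip dispenser ready: first slide the small gate at its mouth fully shut, then take the grey refill tube out of its walnut block and push it, tapered end first, into the leaning push-fit collar on the dispenser, past the stiff seal until it bottoms, and let go. Leave the other things on the bench where they are.

Things in the scene. Friction and masses are not known exactly. Their poses are not given: they have to be found in the camera images.
- refill_tube: grey rigid tube with two thin dark bands, 32 mm diameter, 150 mm long, about 0.12 kg, upright in the well of the walnut block, flat top up. Origin: centre of its lower, tapered end (24 mm across, widening to 32 mm over the first 14 mm); z axis runs along the tube to the flat top. Grip it anywhere on the part clear of the block.
- holder: walnut block 90 x 90 x 45 mm high, fixed to the bench, with a round well 36 mm wide and 35 mm deep in its middle that holds the refill tube. Origin: centre of its underside. It stands to the robot's left or right.
- dispenser: grey metal clip dispenser fixed to the bench: a box 140 mm (x) by 230 mm (y, from -135 to +95 mm) by 50 mm high with a 6 mm flat cover on it, a low catch tray reaching to x = -135 mm and the gate in front (-x side), and the steel collar leaning on its top. Origin: underside, centred in x; its x axis points away from the mouth side.
- collar: steel push-fit collar on the dispenser, a round socket leaning 30 degrees from vertical towards the dispenser's -x (mouth) side; outside 48 mm, flared to 58 mm at its rim. Origin: centre of the bore's floor, 74 mm above the bench; z axis runs up the bore and out. Bore 36 mm wide, 53 mm deep, the last 13 mm flaring to 46 mm wide at the rim.
- seal (a point): centre of the seal inside the bore, 33 mm above its floor: four sprung rubber noses. It begins to bear when the tube's end is about 26 mm from the floor. The tube does not pass it by its own weight; it takes about 5 to 17 N along the bore all the way to the floor, and the seal then holds the tube.
- gate (a joint): the gate's slide, in m: 0 is fully shut (against its stop), 0.045 fully open. It closes towards +y of the dispenser. It starts partly or fully open, moves at about 2 N and stays where it is left.
- gate_tab (a point): centre of the gate's upright steel tab, 18 mm (dispenser x) by 14 mm (dispenser y) by 50 mm high, 73 mm above the bench, so its top is 98 mm up; moves with the gate. It can be pinched across its 14 mm, or pushed.
- tub: orange round open clip tub, 104 mm wide at the rim, 60 mm high, loose, 0.25 kg; bystander. Origin: centre of its underside.
- clip0: large silver bulldog clip, 40 x 70 mm, 42 mm high, lying loose; bystander. Origin: centre of its underside.
- clip1: another such bulldog clip; bystander.
- clip2: another such bulldog clip; bystander.
- prism: glass prism paperweight, 80 x 60 mm, 50 mm high, loose; bystander. Origin: centre of its underside.
- card_holder: walnut business card holder, 55 x 105 mm, 62 mm high, loose; bystander. Origin: centre of its underside.
- stapler: black stapler, 140 x 34 mm, about 65 mm high, loose; bystander. Origin: centre of its underside.
There are look-alikes about, which are no part of the job. What is meant by the refill_tube is not green or orange, and is the larger of those in its own colour.

How it is judged:
By the outcome, as a careful person would: the job done as asked, in the order asked, and still so for the second after the job is handed in, with the robot touching nothing.
It also fails if it takes over 53 s, if anything falls off the work surface, if the arm or the gripper's body presses on something with over 40 N, if the wrist force passes 120 N, or if a joint passes its speed limit or range.

## Working session

There is one attempt and no reset: what is moved stays moved. The work goes in short steps, Python scripts to look and compute and a tool call to move; the robot and the scene stay as the last step left them, time stands still between calls to the robot, and variables do not carry over. Pictures are saved under pics/ and viewed, about 8 in all and at most 12, crops included, and the job is handed in when it is done.

Besides the shell and the picture viewer there is one more tool, called after "Request:" as name([rows], argument=value, ...), one row to a line, values as JSON. carry_out: Moves the arm, as the interface text tells. Its arguments: {"type":"object","properties":{"deltas":{"type":"array","items":{"type":"array","items":{"type":"array","items":{"type":"number"}}}},"fingers":{"type":"number"}},"required":["deltas"]}

```bash
ls; mkdir -p pics; python3 - <<'E'
from plant import bot
import cv2,numpy as np
print(bot.get_obs())
for n in("scene","side","wrist"):
    m=bot.camera_model(n);p,d=bot.capture(n)
    cv2.imwrite(f"pics/{n}0.png",p);np.savez(f"pics/{n}0.npz",p=p,d=d,K=m["K"],T=m["camera_from_world"])
    print(n,m["K"].tolist() if hasattr(m["K"],'tolist') else m["K"],np.round(np.linalg.inv(m["camera_from_world"]),3).tolist())
a=cv2.imread("pics/scene0.png")
E
```

```text
pics
{'time': 0.0, 'joint_positions': array([ 1.12504961e+00,  3.42714838e-01,  1.52503632e+00, -4.96928372e-05,
        1.27538574e+00, -1.45972022e-01]), 'dq': array([ 1.52142963e-03, -5.06402365e-04, -3.18626821e-04, -1.13329479e-06,
        4.72290281e-05, -1.51456815e-03]), 'tau': array([-4.63854904e-04, -4.31241095e+01, -2.44217652e+01,  7.18839490e-02,
        5.60309656e-02, -6.01935858e-05]), 'tool_pos': array([154.8744607 , 501.30733483, 291.54224082]), 'tcp_rot': array([-3.14005792e+00, -1.77603766e-04,  2.84183232e+00]), 'contact_force': array([ 0.23694959, -0.1484325 , -0.27680988]), 'moment': array([ 6.33796088e-02,  5.28916262e-05, -5.66480773e-02]), 'grip_width': 91.76716330142963}
scene [[520.5976463605108, 0.0, 284.9231629644869], [0.0, 520.5976463605108, 206.94921943162672], [0.0, 0.0, 1.0]] [[0.393, 0.527, -0.754, 1419.526], [0.919, -0.233, 0.317, -382.156], [-0.008, -0.817, -0.576, 755.508], [0.0, 0.0, 0.0, 1.0]]
side [[459.6020880469171, 0.0, 278.4240121448283], [0.0, 459.6020880469171, 204.25946574585754], [0.0, 0.0, 1.0]] [[0.99, -0.084, 0.11, 429.791], [-0.139, -0.602, 0.786, -715.496], [-0.0, -0.794, -0.608, 648.774], [0.0, 0.0, 0.0, 1.0]]
wrist [[316.2009970336282, 0.0, 283.07356275654513], [0.0, 316.2009970336282, 210.91465399685305], [0.0, 0.0, 1.0]] [[0.295, 0.911, 0.289, 75.967], [0.955, -0.281, -0.092, 524.756], [-0.002, 0.303, -0.953, 384.175], [0.0, 0.0, 0.0, 1.0]]
```

View pics/scene0.png

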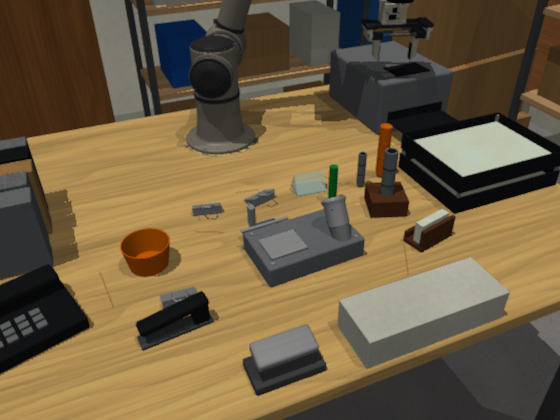

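View pics/side0.png

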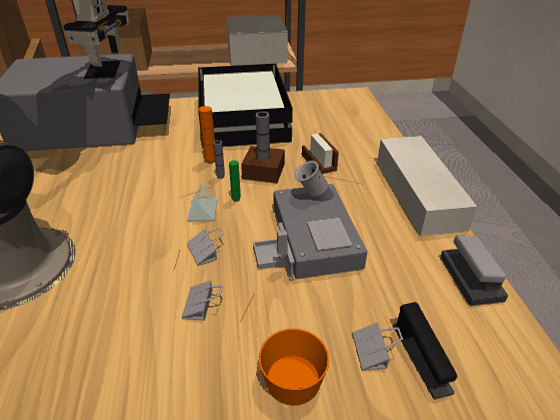

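The tube stands in the holder at side px (263,135) and scene px (389,170). The gate tab is at side (285,245) and scene (252,212), and the collar at side (311,180). Both depth clouds will give me positions.

```bash
cat > h.py <<'E'
import numpy as np,cv2
def cloud(f):
    z=np.load(f);d=z["d"];K=z["K"];v,u=np.mgrid[:d.shape[0],:d.shape[1]]
    P=np.stack([(u-K[0,2])/K[0,0]*d,(v-K[1,2])/K[1,1]*d,d,np.ones_like(d)],-1)@np.linalg.inv(z["T"]).T
    P[d<=0]=np.nan
    return P[...,:3],z["p"]
def load(*names):
    A=[cloud(f"pics/{n}.npz") for n in names]
    return np.concatenate([a[0].reshape(-1,3) for a in A]),np.concatenate([a[1].reshape(-1,3) for a in A])
E
python3 - <<'E'
from h import *
for n in("scene0","side0"):
    P,c=load(n);ok=np.isfinite(P).all(1);P=P[ok]
    def sel(lo,hi,x0,x1,y0,y1): 
        m=(P[:,2]>lo)&(P[:,2]<hi)&(P[:,0]>x0)&(P[:,0]<x1)&(P[:,1]>y0)&(P[:,1]<y1);return P[m]
    b=P[(abs(P[:,2])<15)];print(n,"bench z",np.median(b[:,2]))
    # top view
    H=np.zeros((600,800),np.float32)
    i=((900-P[:,0])/1.0).astype(int);j=((500-P[:,1])/1.0).astype(int)
    m=(i>=0)&(i<600)&(j>=0)&(j<800);np.maximum.at(H,(i[m],j[m]),P[m,2])
    H=cv2.dilate(H,np.ones((3,3)))
    cv2.imwrite(f"pics/top_{n}.png",cv2.applyColorMap(np.clip(H*1.4,0,255).astype(np.uint8),cv2.COLORMAP_JET))
a=[cv2.imread(f"pics/top_{n}0.png") for n in("scene","side")]
o=np.hstack([cv2.resize(k[:, 100:700],(400,400)) for k in a]);cv2.imwrite("pics/top.png",o)
E
```

```text
scene0 bench z 0.27645114230290346
side0 bench z 0.3841186849339806
```

View pics/top.png

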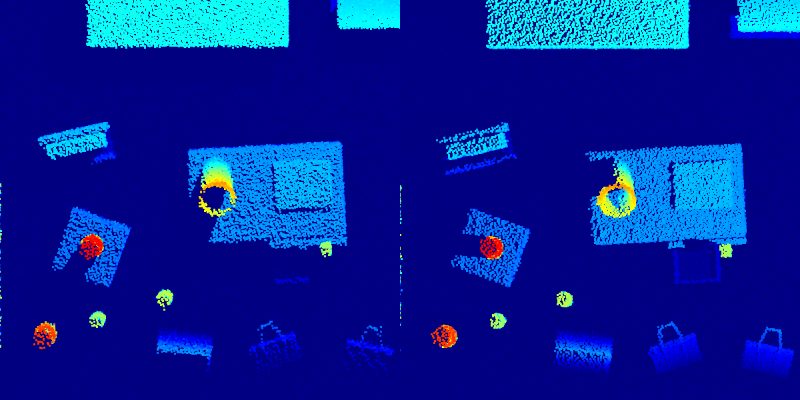

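```bash
python3 - <<'E'
from h import *
for n in("scene0","side0"):
    P,c=load(n);ok=np.isfinite(P).all(1);P=P[ok]
    def sel(lo,hi,x0,x1,y0,y1): 
        return P[(P[:,2]>lo)&(P[:,2]<hi)&(P[:,0]>x0)&(P[:,0]<x1)&(P[:,1]>y0)&(P[:,1]<y1)]
    print(n)
    t=sel(152,175,480,580,210,310);print("tubetop z",np.percentile(t[:,2],[50,95]),cv2.minEnclosingCircle(t[t[:,2]>np.median(t[:,2])-3][:,:2].astype(np.float32)))
    t=sel(35,49,440,620,180,350);print("holder",cv2.minAreaRect(t[:,:2].astype(np.float32)))
    t=sel(88,103,480,560,-130,-50);print("tab",np.median(t,0),cv2.minAreaRect(t[t[:,2]>94][:,:2].astype(np.float32)))
    t=sel(53,58,520,720,-140,140);print("cover",cv2.minAreaRect(t[:,:2].astype(np.float32)))
    t=sel(95,140,540,680,20,130);print("collar",t.min(0),t.max(0))
    for nm,b in dict(orange=(100,200,350,440,290,370),small=(60,200,390,450,220,290),green=(60,200,420,490,120,190),card=(30,100,640,720,220,350)).items():
        t=sel(*b);print(nm,np.median(t,0),t[:,2].max())
E
```

```text
scene0
tubetop z [159.57119754 161.98173751] ((530.3739624023438, 264.7351379394531), 18.83449363708496)
holder ((528.4713745117188, 263.4082946777344), (91.25968933105469, 98.92256927490234), 70.21758270263672)
tab [529.57844528 -89.90404994  96.20540544] ((525.3961791992188, -89.38680267333984), (18.683120727539062, 13.837406158447266), 18.756816864013672)
cover ((594.4468383789062, -8.530105590820312), (163.46939086914062, 207.72300720214844), 6.699214458465576)
collar [576.27637156  45.45463497  95.03676402] [642.65496158 100.75278958 134.82890315]
orange [405.12329282 326.5302234  131.77757365] 154.12735143720067
small [425.10183303 251.1305936   83.55273721] 100.76856552647621
green [457.48414667 150.34951477  86.92378446] 104.89292099458828
card [694.55491831 278.74705503  55.2262882 ] 66.87335242778192
side0
tubetop z [159.97821457 161.84990714] ((530.32275390625, 262.8101806640625), 17.199119567871094)
holder ((528.0247802734375, 263.8321533203125), (98.05703735351562, 91.17756652832031), 70.1156005859375)
tab [523.56807416 -92.82071167  96.51431029] ((524.09912109375, -87.86994171142578), (17.38922882080078, 14.989349365234375), 8.72550106048584)
cover ((605.8912963867188, -9.466621398925781), (213.2129669189453, 147.0123748779297), 83.17312622070312)
collar [574.28037655  46.09680707  95.02495031] [639.77628657 104.20579033 134.61603056]
orange [395.70509114 323.149489   131.208002  ] 153.2453244810822
small [418.57631576 248.09153906  84.87284644] 103.0939247188278
green [450.30757491 147.73036876  87.68965884] 105.19886769491438
card [681.13191072 270.28872318  54.20784364] 65.1853968443894
```

```bash
python3 - <<'E'
from h import *
from scipy.optimize import least_squares
P,c=load("scene0","side0");P=P[np.isfinite(P).all(1)]
t=P[(P[:,2]>50)&(P[:,2]<59)&(P[:,0]>520)&(P[:,0]<720)&(P[:,1]>-140)&(P[:,1]<140)]
def edge(a,b,lo,hi,pct):  # max of coord b in bins of coord a
    X=[];Y=[]
    for k in np.arange(lo,hi,6):
        m=(t[:,a]>=k)&(t[:,a]<k+6)
        if m.sum()>5:X.append(k+3);Y.append(np.percentile(t[m,b],pct))
    p=np.polyfit(X,Y,1);r=np.polyval(p,X)-Y;k=abs(r)<3;p=np.polyfit(np.array(X)[k],np.array(Y)[k],1)
    print(a,b,pct,"slope deg",np.degrees(np.arctan(p[0])),"at mid",np.polyval(p,(lo+hi)/2),(lo+hi)/2,k.sum(),len(k))
edge(1,0,-100,30,99);edge(0,1,560,680,1);edge(0,1,650,675,99);edge(1,0,-30,40,1);edge(1,0,-100,-40,1)
for n in("scene0","side0"):
  P,c=load(n);P=P[np.isfinite(P).all(1)]
  q=P[(P[:,2]>98)&(P[:,2]<140)&(P[:,0]>560)&(P[:,0]<660)&(P[:,1]>30)&(P[:,1]<130)]
  for deg in(2,3,4):
    ps=np.radians(deg);a=np.array([-.5*np.cos(ps),-.5*np.sin(ps),np.sqrt(.75)])
    e1=np.array([-np.sin(ps),np.cos(ps),0]);e2=np.cross(e1,a)
    h=q@a;H=np.percentile(h,97);r=q[abs(h-H)<2.5]
    f=lambda v:np.clip(np.abs(np.hypot(r@e1-v[0],r@e2-v[1])-26)-3,0,None)+0
    s=least_squares(f,[np.mean(r@e1),np.mean(r@e2)]);C,R=cv2.minEnclosingCircle(np.c_[r@e1,r@e2].astype(np.float32))
    M=s.x[0]*e1+s.x[1]*e2+H*a
    print(n,deg,len(r),"mouth",M,"floor",M-53*a,"encl",C[0]*e1+C[1]*e2+H*a,R)
E
```

```text
1 0 99 slope deg -2.837137083112951 at mid 677.5708340016997 -35.0 22 22
0 1 1 slope deg 3.136357676182353 at mid -110.32143100261843 620.0 20 20Traceback (most recent call last):
  File "<stdin>", line 12, in <module>
  File "<stdin>", line 10, in edge
    raise TypeError("expected non-empty vector for x")
TypeError: expected non-empty vector for x
```

```bash
python3 - <<'E'
from h import *
from scipy.optimize import least_squares
ps=np.radians(3)
for n in("scene0","side0"):
    P,c=load(n);P=P[np.isfinite(P).all(1)]
    q=P[(P[:,2]>98)&(P[:,2]<140)&(P[:,0]>560)&(P[:,0]<660)&(P[:,1]>30)&(P[:,1]<130)]
    a=np.array([-.5*np.cos(ps),-.5*np.sin(ps),np.sqrt(.75)])
    e1=np.array([-np.sin(ps),np.cos(ps),0]);e2=np.cross(e1,a)
    h=q@a;H=np.percentile(h,97);r=q[abs(h-H)<2.5]
    f=lambda v:np.clip(np.abs(np.hypot(r@e1-v[0],r@e2-v[1])-26)-3,0,None)
    s=least_squares(f,[np.mean(r@e1),np.mean(r@e2)]);C,R=cv2.minEnclosingCircle(np.c_[r@e1,r@e2].astype(np.float32))
    M=s.x[0]*e1+s.x[1]*e2+H*a
    print(n,len(r),"mouth",M.round(1),"floor",(M-53*a).round(1),"encl",(C[0]*e1+C[1]*e2+H*a).round(1),R)
from plant import bot
o=bot.get_obs();print(o["tool_pos"],o["tcp_rot"])
E
```

```text
scene0 73 mouth [600.7  73.4 121.3] floor [627.2  74.8  75.4] encl [600.9  73.2 121.4] 29.8459415435791
side0 132 mouth [598.7  74.1 121.1] floor [625.1  75.5  75.2] encl [598.7  75.1 121.1] 29.192577362060547
[154.92082948 501.38077029 291.7050839 ] [-3.14039175e+00 -1.95116181e-04  2.84180239e+00]
```

Request:
carry_out([
  [[-528,-454,50,-4.03],[-528,-454,50,-4.03],[-528,-454,50,-4.03],[-528,-454,50,-4.03],[-528,-454,50,-4.03],[-528,-454,50,-4.03],[-528,-454,50,-4.03],[-528,-454,50,-4.03],[-528,-454,50,-4.03],[-528,-454,50,-4.03],[-528,-454,50,-4.03],[-528,-454,50,-4.03],[-528,-454,50,-4.03],[-528,-454,50,-4.03],[-528,-454,50,-4.03],[-528,-454,50,-4.03],[-528,-454,50,-4.03],[-528,-454,50,-4.03],[-528,-454,50,-4.03],[-528,-454,50,-4.03]],
], fingers=40)

```text
time: 2.15
tool_pos: [525.2, -87.2, 242.6]
tcp_rot: [-3.142, 0.001, -3.088]
contact_force: [-0.0, 0.2, 0.8]
grip_width: 40.0
```

Request:
carry_out([
  [[0,-2,30,0],[0,-2,60,0],[0,-2,80,0],[0,-2,90,0],[0,-2,94,0],[0,-2,94,0],[0,-2,94,0]],
])

```text
time: 2.85
tool_pos: [526.1, -90.2, 149.2]
tcp_rot: [-3.141, 0.002, -3.09]
contact_force: [0.8, 0.3, 1.8]
grip_width: 39.9
```

```bash
python3 - <<'E'
from plant import bot
import cv2,numpy as np
o=bot.get_obs();print(o["tool_pos"],o["contact_force"])
m=bot.camera_model("wrist");p,d=bot.capture("wrist")
q,_=bot.capture("side")
cv2.imwrite("pics/w1.png",np.hstack([cv2.resize(p,(400,300)),cv2.resize(q[170:300,220:393],(400,300))]))
E
```

```text
[526.07303087 -90.16169115 149.21545896] [0.82414294 0.25191297 1.83900031]
```

View pics/w1.png

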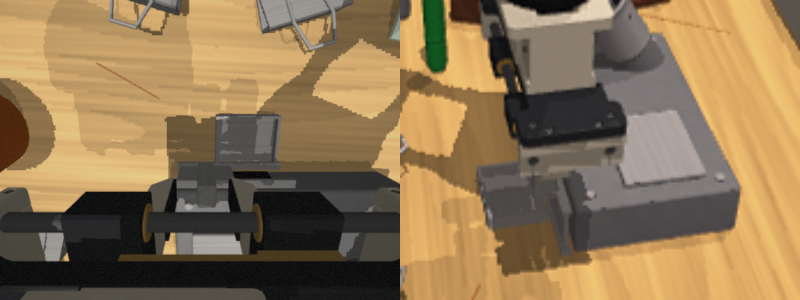

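Picture 4: the fingers straddle the tab at (206,185) in the wrist view. I'll push it towards +y.

Request:
carry_out([
  [[0,4,0,0],[0,8,0,0],[0,12,0,0],[0,14,0,0],[0,16,0,0],[0,18,0,0],[0,20,0,0],[0,22,0,0],[0,24,0,0],[0,26,0,0],[0,28,0,0],[0,30,0,0],[0,32,0,0],[0,34,0,0],[0,34,0,0]],
])

```text
time: 4.45
tool_pos: [523.7, -55.7, 148.2]
tcp_rot: [3.141, 0.0, -3.09]
contact_force: [0.1, -0.2, -0.3]
grip_width: 40.4
```

Request:
carry_out([
  [[0,2,0,0],[0,4,0,0],[0,6,0,0],[0,8,0,0],[0,10,0,0],[0,10,0,0]],
])

```text
time: 5.05
tool_pos: [523.2, -45.7, 148.2]
tcp_rot: [3.141, 0.0, -3.09]
contact_force: [0.1, 0.6, -0.7]
grip_width: 40.1
```

Request:
carry_out([
  [[0,2,0,0],[0,4,0,0],[0,6,0,0]],
])

```text
time: 5.35
tool_pos: [522.9, -40.0, 148.2]
tcp_rot: [3.142, 0.0, -3.09]
contact_force: [0.7, -1.9, -0.1]
grip_width: 40.1
```

```bash
cat > cap.py <<'E'
from plant import bot
import cv2,numpy as np,sys
def cap(n,name):
    m=bot.camera_model(n);p,d=bot.capture(n);np.savez(f"pics/{name}.npz",p=p,d=d,K=m["K"],T=m["camera_from_world"]);return p
E
python3 - <<'E'
from cap import *
from h import *
print(bot.get_obs()["contact_force"])
for n in("scene","side","wrist"):
    cap(n,n+"2");P,c=load(n+"2");P=P[np.isfinite(P).all(1)]
    t=P[(P[:,2]>62)&(P[:,2]<81)&(P[:,0]>505)&(P[:,0]<536)&(P[:,1]>-110)&(P[:,1]<10)]
    print(n,len(t),np.histogram(t[:,1],np.arange(-110,11,6)))
E
```

```text
[ 0.66640716 -1.8661507  -0.14428924]
scene 52 (array([ 0,  0,  0,  0,  0,  0,  0,  1, 28, 17,  6,  0,  0,  0,  0,  0,  0,
        0,  0,  0]), array([-110, -104,  -98,  -92,  -86,  -80,  -74,  -68,  -62,  -56,  -50,
        -44,  -38,  -32,  -26,  -20,  -14,   -8,   -2,    4,   10]))
side 72 (array([ 0,  0,  0,  0,  0,  0,  0,  2, 69,  1,  0,  0,  0,  0,  0,  0,  0,
        0,  0,  0]), array([-110, -104,  -98,  -92,  -86,  -80,  -74,  -68,  -62,  -56,  -50,
        -44,  -38,  -32,  -26,  -20,  -14,   -8,   -2,    4,   10]))
wrist 331 (array([  0,   0,   0,   0,   0,   0,   0,   0, 103, 133,  95,   0,   0,
         0,   0,   0,   0,   0,   0,   0]), array([-110, -104,  -98,  -92,  -86,  -80,  -74,  -68,  -62,  -56,  -50,
        -44,  -38,  -32,  -26,  -20,  -14,   -8,   -2,    4,   10]))
```

Request:
carry_out([
  [[0,1,0,0],[0,2,0,0],[0,3,0,0],[0,4,0,0]],
])

```text
time: 5.9
tool_pos: [522.7, -36.1, 148.2]
tcp_rot: [3.142, 0.0, -3.09]
contact_force: [-0.6, -0.4, -0.4]
grip_width: 40.3
```

Request:
carry_out([
  [[0,1,0,0],[0,2,0,0],[0,3,0,0]],
])

```text
time: 6.2
tool_pos: [522.5, -33.1, 148.2]
tcp_rot: [3.141, -0.0, -3.09]
contact_force: [0.3, -1.9, -0.7]
grip_width: 40.3
```

Request:
carry_out([
  [[0,1,0,0],[0,2,0,0],[0,3,0,0]],
])

```text
time: 6.5
tool_pos: [522.4, -30.3, 148.2]
tcp_rot: [-3.141, -0.0, -3.089]
contact_force: [0.4, -6.6, -1.3]
grip_width: 40.1
```

Request:
carry_out([
  [[0,1,0,0],[0,2,0,0],[0,2,0,0]],
])

```text
time: 6.8
tool_pos: [522.4, -30.0, 148.2]
tcp_rot: [-3.138, -0.0, -3.089]
contact_force: [-0.9, -11.5, -1.5]
grip_width: 40.0
```

Stalled against the stop at 11.5 N, so the gate is shut. Now I'll back off, lift and go above the tube.

Request:
carry_out([
  [[0,-7,0,0],[0,-13,0,0],[0,-13,-20,0],[0,-13,-60,0],[0,-13,-110,0],[-2,30,-110,0],[-6,80,-110,0],[-10,130,-110,0],[-14,180,-110,0],[-18,230,-110,0],[-22,270,-110,0],[-23,293,-110,0],[-23,293,-110,0],[-23,293,-110,0],[-23,293,-110,0]],
])

```text
time: 8.3
tool_pos: [530.1, 264.7, 258.2]
tcp_rot: [-3.141, -0.0, -3.091]
contact_force: [-0.5, 0.1, -0.7]
grip_width: 39.5
```

```bash
python3 - <<'E'
from cap import *
from h import *
o=bot.get_obs();print(o["tool_pos"],o["contact_force"])
for n in("side","wrist","scene"):
    cap(n,n+"3");P,c=load(n+"3");P=P[np.isfinite(P).all(1)]
    t=P[(P[:,2]>90)&(P[:,2]<101)&(P[:,0]>500)&(P[:,0]<550)&(P[:,1]>-130)&(P[:,1]<10)]
    if len(t):print(n,len(t),"tab",np.median(t,0),t[:,1].min(),t[:,1].max())
    t=P[(P[:,2]>154)&(P[:,2]<166)&(P[:,0]>490)&(P[:,0]<570)&(P[:,1]>220)&(P[:,1]<300)]
    if len(t)>5:print(" tube",cv2.minEnclosingCircle(t[:,:2].astype(np.float32)),np.median(t,0))
E
```

```text
[530.12358851 264.65012808 258.1980706 ] [-0.51602718  0.11014006 -0.71480404]
side 72 tab [521.78126335 -48.63264734  97.22312005] -54.08467020772639 -36.442969314255606
 tube ((527.0565795898438, 263.9197692871094), 17.74750518798828) [527.53922043 258.4858975  159.79344458]
 tube ((528.5048828125, 264.2254943847656), 16.11006736755371) [527.15618235 264.07178414 160.29657771]
scene 46 tab [526.34881027 -45.96155397  97.04825257] -52.36467243651282 -38.94328932789722
 tube ((528.8409423828125, 262.8382873535156), 17.368906021118164) [532.643449   261.66852747 159.58943253]
```

Request:
carry_out([
  [[1.4,-1,0,0],[1.4,-1,0,0],[1.4,-1,0,0],[1.4,-1,30,0],[1.4,-1,60,0],[1.4,-1,80,0],[1.4,-1,88,0],[1.4,-1,91,0],[1.4,-1,91,0]],
], fingers=75)

```text
time: 9.35
tool_pos: [529.1, 264.7, 167.8]
tcp_rot: [3.141, 0.001, -3.09]
contact_force: [-0.3, -0.3, 0.5]
grip_width: 75.2
```

Request:
carry_out([
  [[0,0,0,0],[0,0,0,0],[0,0,0,0],[0,0,0,0],[0,0,0,0],[0,0,0,0],[0,0,0,0]],
], fingers=20)

```text
time: 10.05
tool_pos: [528.7, 264.6, 167.3]
tcp_rot: [3.142, 0.0, -3.09]
contact_force: [-0.2, 0.4, -0.3]
grip_width: 31.2
```

Gripped: width 31, about 110 mm from the tip. Next I'll lift 26 mm so that the tip is about 9 mm inside the well, then swing the hand in an arc towards -x to tilt the tube in the pads.

Request:
carry_out([
  [[0,0,-8,0],[0,0,-18,0],[0,0,-26,0],[0,0,-26,0],[4,0,-26,0],[8,0,-26,0],[12,0,-25.5,0],[16,0,-25,0],[20,0,-24,0],[24,0,-23,0],[28,0,-22,0],[32,0,-21,0],[32,0,-21,0]],
])

```text
time: 11.35
tool_pos: [497.9, 263.3, 189.9]
tcp_rot: [3.14, 0.006, -3.089]
contact_force: [3.5, 0.4, 5.4]
grip_width: 31.2
```

```bash
cat > tilt.py <<'E'
from cap import *
from h import *
def tilt(tag,zlo,zhi):
    o=bot.get_obs();g=o["tool_pos"]-[0,0,47];print(o["tool_pos"].round(1),o["contact_force"].round(1),o["time"])
    for n in("scene","side"):
        cap(n,n+tag);P,c=load(n+tag);P=P[np.isfinite(P).all(1)]
        t=P[(P[:,2]>zlo)&(P[:,2]<zhi)&(abs(P[:,1]-g[1])<22)&(abs(P[:,0]-g[0])<75)]
        # silhouettes per height slice
        R=[]
        for z in np.arange(zlo,zhi,5):
            s=t[(t[:,2]>=z)&(t[:,2]<z+5)]
            if len(s)>4:R.append((z+2.5,np.median(s[:,0]),np.median(s[:,1]),len(s)))
        R=np.array(R)
        if len(R)>2:
            print(n,np.round(R,1).tolist());p=np.polyfit(R[:,0],R[:,1],1);q=np.polyfit(R[:,0],R[:,2],1);print(" lean x deg",np.degrees(np.arctan(p[0])),"y",np.degrees(np.arctan(q[0])))
E
python3 - <<'E'
from tilt import *
tilt("4",50,100)
E
```

```text
[497.9 263.3 189.9] [3.5 0.4 5.4] 11.35
scene [[52.5, 530.8, 254.0, 34.0], [57.5, 529.2, 255.0, 40.0], [62.5, 530.8, 255.4, 31.0], [67.5, 529.8, 255.5, 36.0], [72.5, 526.8, 253.0, 35.0], [77.5, 527.5, 256.7, 38.0], [82.5, 521.5, 252.7, 34.0], [87.5, 525.1, 254.9, 38.0], [92.5, 523.7, 253.5, 38.0], [97.5, 520.0, 254.1, 43.0]]
 lean x deg -12.950199268247834 y -1.1306307412415528
side [[52.5, 521.7, 250.8, 23.0], [57.5, 521.4, 251.1, 31.0], [62.5, 517.0, 251.6, 26.0], [67.5, 519.7, 250.3, 25.0], [72.5, 514.8, 251.4, 26.0], [77.5, 517.3, 251.2, 27.0], [82.5, 512.6, 250.8, 30.0], [87.5, 512.9, 251.0, 29.0], [92.5, 513.9, 250.8, 24.0], [97.5, 507.0, 250.3, 38.0]]
 lean x deg -15.187267104624894 y -0.5697136586174117
```

Request:
carry_out([
  [[4,0,1,0],[8,0,2,0],[12,0,4,0],[16,0,5.5,0],[20,0,7.5,0],[24,0,9.5,0],[28,0,11.5,0],[32,0,13.5,0],[32,0,13.5,0]],
])

```text
time: 12.35
tool_pos: [463.9, 261.2, 174.2]
tcp_rot: [-3.141, -0.002, -3.089]
contact_force: [1.8, 0.6, 1.2]
grip_width: 31.6
```

```bash
python3 - <<'E'
from tilt import *
tilt("5",50,100)
E
```

```text
[463.9 261.2 174.2] [1.8 0.6 1.2] 12.35
scene [[52.5, 525.5, 250.4, 35.0], [57.5, 524.8, 252.4, 39.0], [62.5, 528.1, 253.5, 47.0], [67.5, 522.2, 252.8, 44.0], [72.5, 517.8, 252.0, 46.0], [77.5, 518.5, 252.5, 48.0], [82.5, 515.0, 252.8, 44.0], [87.5, 510.5, 252.0, 46.0], [92.5, 508.5, 253.2, 46.0], [97.5, 505.9, 252.1, 36.0]]
 lean x deg -25.842360977215492 y 0.9929320866695239
side [[52.5, 507.4, 249.9, 31.0], [57.5, 514.7, 249.7, 43.0], [62.5, 515.7, 250.0, 42.0], [67.5, 502.5, 249.7, 36.0], [72.5, 507.1, 249.7, 47.0], [77.5, 500.3, 248.3, 42.0], [82.5, 498.0, 248.9, 51.0], [87.5, 493.5, 249.3, 43.0], [92.5, 493.6, 248.8, 43.0], [97.5, 424.7, 250.4, 65.0]]
 lean x deg -51.11828416051377 y -0.5580654390652658
```

Request:
carry_out([
  [[6,0,-10,0],[12,0,-21,0],[17,0,-30,0],[17,0,-50,0],[17,0,-80,0],[17,0,-110,0],[5,-30,-112,0],[-10,-70,-112,0],[-25,-110,-112,0],[-40,-150,-112,0],[-50,-175,-112,0],[-58,-194,-112,0],[-58,-194,-112,0],[-58,-194,-112,0],[-58,-194,-112,0]],
])

```text
time: 13.95
tool_pos: [532.1, 71.4, 287.0]
tcp_rot: [3.141, -0.0, -3.089]
contact_force: [0.1, 0.1, -1.6]
grip_width: 31.5
```

```bash
python3 - <<'E'
from tilt import *
tilt("6",140,215)
a=[np.load(f"pics/{n}6.npz")["p"] for n in("scene","side")]
print(a[0].shape)
cv2.imwrite("pics/v6.png",np.hstack([cv2.resize(a[0][80:260,220:440],(400,327)),cv2.resize(a[1][60:240,200:420],(400,327))]))
E
```

```text
[532.1  71.4 287. ] [ 0.1  0.1 -1.6] 13.95
scene [[152.5, 598.2, 62.4, 6.0], [157.5, 603.4, 64.8, 13.0], [162.5, 603.2, 64.5, 24.0], [167.5, 602.4, 64.0, 30.0], [172.5, 601.5, 67.3, 42.0], [177.5, 597.7, 67.9, 38.0], [182.5, 595.2, 68.2, 45.0], [187.5, 591.9, 66.9, 45.0], [192.5, 588.0, 64.1, 41.0], [197.5, 585.9, 67.7, 42.0], [202.5, 582.0, 66.2, 40.0], [207.5, 579.0, 65.4, 41.0], [212.5, 575.3, 66.6, 48.0]]
 lean x deg -25.137804542715596 y 2.4967105941378063
side [[152.5, 595.2, 64.1, 16.0], [157.5, 592.8, 63.0, 21.0], [162.5, 593.5, 61.7, 28.0], [167.5, 590.2, 61.4, 36.0], [172.5, 585.5, 61.6, 33.0], [177.5, 588.6, 61.1, 42.0], [182.5, 582.3, 61.1, 40.0], [187.5, 580.2, 60.2, 40.0], [192.5, 575.9, 60.2, 40.0], [197.5, 575.1, 60.7, 41.0], [202.5, 568.5, 59.5, 41.0], [207.5, 566.7, 60.0, 43.0], [212.5, 561.9, 59.4, 42.0]]
 lean x deg -28.958785111406208 y -3.680099771982916
(420, 560, 3)
```

View pics/v6.png

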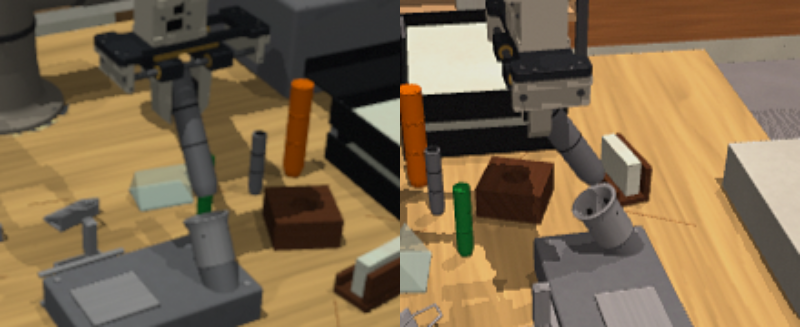

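Picture 5: the tube is held leaning, with its tip just above the collar mouth, scene crop (208,190). I'll fit its axis as a 16 mm radius cylinder.

```bash
cat > cyl.py <<'E'
from h import *
from scipy.optimize import least_squares
def fit(names,g,zlo,zhi):
    for ns in names:
        P,c=load(*ns);P=P[np.isfinite(P).all(1)]
        t=P[(P[:,2]>zlo)&(P[:,2]<zhi)&(abs(P[:,1]-g[1])<25)&(P[:,0]>g[0]+5)&(P[:,0]<g[0]+90)]
        def f(v):
            a=np.array([v[2],v[3],1]);a/=np.linalg.norm(a);d=t-[v[0],v[1],180]
            return np.linalg.norm(np.cross(d,a),axis=1)-16
        s=least_squares(f,[g[0]+35,g[1],-.6,0],loss="soft_l1",f_scale=2);v=s.x
        a=np.array([v[2],v[3],1]);a/=np.linalg.norm(a)
        far=np.percentile((t-[v[0],v[1],180])@a,.5)
        print(ns,len(t),"p@z180",v[:2].round(1),"axis",a.round(3),"lean",np.degrees(np.arccos(a[2])).round(1),"rms",np.sqrt(np.mean(f(v)**2)).round(2),"lowest pt",([v[0],v[1],180]+far*a).round(1))
E
python3 - <<'E'
from cyl import *
fit([("scene6",),("side6",),("scene6","side6")],[532.1,71.4],168,212)
P,c=load("scene6","side6");
E
```

```text
('scene6',) 377 p@z180 [581.1  73. ] axis [-0.534 -0.025  0.845] lean 32.3 rms 1.68 lowest pt [593.6  73.6 160.2]
('side6',) 352 p@z180 [581.6  74.5] axis [-0.54  -0.028  0.841] lean 32.8 rms 1.08 lowest pt [592.5  75.1 163.1]
('scene6', 'side6') 729 p@z180 [581.3  73.9] axis [-0.531 -0.019  0.847] lean 32.1 rms 1.5 lowest pt [593.5  74.3 160.5]
```

Request:
carry_out([
  [[9,-0.3,0,0],[17,-0.6,0,0],[17,-0.6,0,0],[13,-0.6,7,0],[9,-0.6,14,0],[5,-0.6,21,0],[2,-0.6,26,0],[-1,-0.6,31,0],[-3,-0.6,35,0],[-3,-0.6,35,0]],
])

```text
time: 15.05
tool_pos: [535.9, 70.1, 250.9]
tcp_rot: [3.141, -0.001, -3.09]
contact_force: [0.3, 0.3, -0.7]
grip_width: 31.5
```

```bash
python3 - <<'E'
from cap import *
from cyl import *
o=bot.get_obs();g=o["tool_pos"];print(g.round(1),o["contact_force"].round(1),o["time"])
for n in("scene","side"):cap(n,n+"7")
fit([("scene7",),("side7",)],g,142,178)
E
```

```text
[535.9  70.1 250.9] [ 0.3  0.3 -0.7] 15.05
('scene7',) 303 p@z180 [561.6  70.9] axis [-0.541 -0.021  0.841] lean 32.8 rms 1.84 lowest pt [591.1  72.  134.2]
('side7',) 276 p@z180 [562.2  71.6] axis [-0.547 -0.032  0.837] lean 33.2 rms 1.04 lowest pt [590.9  73.3 136.1]
```

Request:
carry_out([
  [[-3,0.2,4.3,0],[-6,0.3,8.7,0],[-9,0.5,13,0],[-9,0.5,13,0]],
])

```text
time: 15.55
tool_pos: [544.6, 71.3, 237.7]
tcp_rot: [3.141, -0.002, -3.09]
contact_force: [-0.8, 1.8, -1.9]
grip_width: 31.2
```

Request:
carry_out([
  [[-1.5,0,2.6,0],[-3,0,5.2,0],[-4.5,0,7.8,0],[-4.5,0,7.8,0]],
])

```text
time: 15.95
tool_pos: [548.8, 71.6, 230.2]
tcp_rot: [3.141, -0.002, -3.089]
contact_force: [-1.7, 3.1, -3.7]
grip_width: 31.5
```

```bash
python3 - <<'E'
from cap import *
from cyl import *
o=bot.get_obs();g=o["tool_pos"];print(g.round(1),o["contact_force"].round(1),o["moment"].round(2),o["time"])
for n in("scene","side"):cap(n,n+"8")
fit([("scene8",),("side8",)],g,140,160)
a=[np.load(f"pics/{n}8.npz")["p"] for n in("scene","side")]
cv2.imwrite("pics/v8.png",np.hstack([cv2.resize(a[0][120:250,260:400],(400,371)),cv2.resize(a[1][80:210,250:390],(400,371))]))
E
```

```text
[548.8  71.6 230.2] [-1.7  3.1 -3.7] [0.67 0.64 0.18] 15.95
('scene8',) 163 p@z180 [ 486.3 -116.5] axis [-0.549 -0.83   0.102] lean 84.1 rms 3.81 lowest pt [613.2  75.2 156.4]
('side8',) 145 p@z180 [562.   72.9] axis [-0.518 -0.022  0.855] lean 31.2 rms 1.01 lowest pt [590.   74.1 133.8]
```

View pics/v8.png

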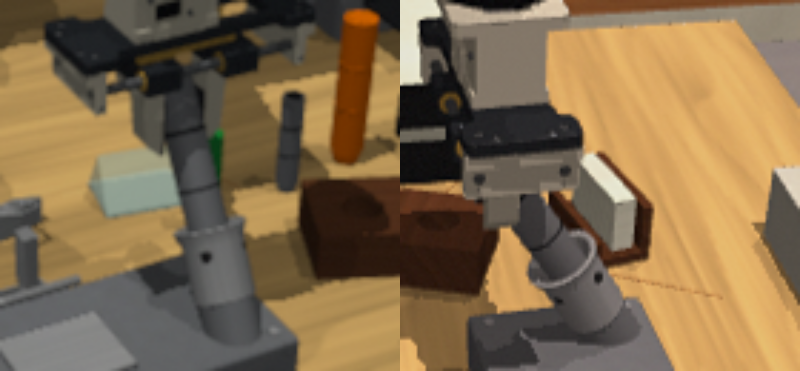

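Picture 6: the tube is well started in the collar and aligned with it. I'll keep pushing along the bore.

Request:
carry_out([
  [[-3,0.6,3.5,0],[-5,1,6.9,0],[-7,1,10.4,0],[-7,1,10.4,0]],
])

```text
time: 16.45
tool_pos: [556.1, 72.6, 220.0]
tcp_rot: [3.142, -0.001, -3.09]
contact_force: [-0.5, 2.9, -5.8]
grip_width: 31.4
```

```bash
python3 - <<'E'
from cap import *
from cyl import *
o=bot.get_obs();g=o["tool_pos"];print(g.round(1),o["contact_force"].round(1),o["moment"].round(2),o["tau"].round(1))
for n in("scene","side","wrist"):cap(n,n+"9")
fit([("side9",)],g,138,152)
# top of tube & dark bands seen: show wrist + side crop
a=[np.load(f"pics/{n}9.npz")["p"] for n in("scene","side","wrist")]
cv2.imwrite("pics/v9.png",np.hstack([cv2.resize(a[0][120:250,280:380],(260,338)),cv2.resize(a[1][80:210,260:360],(260,338)),cv2.resize(a[2][180:420,140:420],(280,338))]))
E
```

```text
[556.1  72.6 220. ] [-0.5  2.9 -5.8] [0.48 0.53 0.08] [ -1.3 -51.3 -25.3  -0.6  -0.6   0.1]
('side9',) 100 p@z180 [561.3  73.9] axis [-0.54  -0.017  0.842] lean 32.7 rms 1.15 lowest pt [592.9  74.8 130.6]
```

View pics/v9.png

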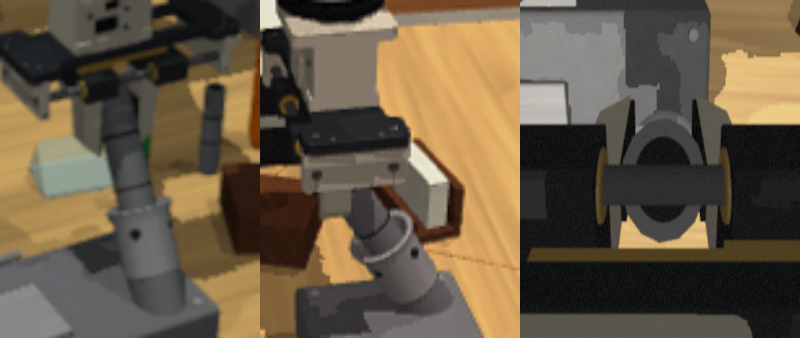

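```bash
cat > bands.py <<'E'
from h import *
def bands(f,axis,origin,box,label):
    P,p=cloud(f"pics/{f}.npz");g=p.max(-1).astype(float)
    s=(P-origin)@axis;d=np.linalg.norm(np.cross(P-origin,axis),axis=-1)
    m=(d<19.5)&(s>box[0])&(s<box[1])
    out=[]
    for k in np.arange(box[0],box[1],2):
        q=m&(s>=k)&(s<k+2)
        out.append((k+1,int(q.sum()),float(np.percentile(g[q],60).round(0)) if q.sum()>2 else None))
    print(label,f,[(a,c) for a,b,c in out])
E
python3 - <<'E'
from bands import *
for f in("scene0","side0"):bands(f,np.array([0,0,1.]),np.array([529,264,10.]),(40,150),"upright s:")
a=np.array([-.499,-.026,.866])
for f in("scene8","side8","scene9","side9"):bands(f,a,np.array([626,75,74.5]),(50,130),"from floor:")
E
```

```text
upright s: scene0 [(np.int64(41), 52.0), (np.int64(43), 54.0), (np.int64(45), 52.0), (np.int64(47), 52.0), (np.int64(49), 53.0), (np.int64(51), 52.0), (np.int64(53), 46.0), (np.int64(55), 48.0), (np.int64(57), 39.0), (np.int64(59), 36.0), (np.int64(61), 39.0), (np.int64(63), 47.0), (np.int64(65), 50.0), (np.int64(67), 54.0), (np.int64(69), 52.0), (np.int64(71), 54.0), (np.int64(73), 53.0), (np.int64(75), 54.0), (np.int64(77), 53.0), (np.int64(79), 54.0), (np.int64(81), 53.0), (np.int64(83), 53.0), (np.int64(85), 53.0), (np.int64(87), 54.0), (np.int64(89), 52.0), (np.int64(91), 54.0), (np.int64(93), 52.0), (np.int64(95), 54.0), (np.int64(97), 53.0), (np.int64(99), 54.0), (np.int64(101), 43.0), (np.int64(103), 39.0), (np.int64(105), 31.0), (np.int64(107), 48.0), (np.int64(109), 52.0), (np.int64(111), 54.0), (np.int64(113), 53.0), (np.int64(115), 54.0), (np.int64(117), 54.0), (np.int64(119), 54.0), (np.int64(121), 54.0), (np.int64(123), 53.0), (np.int64(125), 54.0), (np.int64(127), 54.0), (np.int64(129), 52.0), (np.int64(131), 53.0), (np.int64(133), 53.0), (np.int64(135), 55.0), (np.int
[... 4364 characters left out ...]
0), (np.int64(69), 44.0), (np.int64(71), 50.0), (np.int64(73), 78.0), (np.int64(75), 75.0), (np.int64(77), 86.0), (np.int64(79), 73.0), (np.int64(81), 58.0), (np.int64(83), 65.0), (np.int64(85), 58.0), (np.int64(87), 76.0), (np.int64(89), 57.0), (np.int64(91), 59.0), (np.int64(93), 58.0), (np.int64(95), 60.0), (np.int64(97), 59.0), (np.int64(99), 58.0), (np.int64(101), 60.0), (np.int64(103), 58.0), (np.int64(105), 59.0), (np.int64(107), 59.0), (np.int64(109), 61.0), (np.int64(111), 59.0), (np.int64(113), None), (np.int64(115), None), (np.int64(117), None), (np.int64(119), None), (np.int64(121), None), (np.int64(123), None), (np.int64(125), None), (np.int64(127), None), (np.int64(129), None)]
```

Bands sit at 60 and 104.5 mm from the tip, so the tip is now about 9.5 mm from the floor, with no slip. I'll push on until it bottoms.

Request:
carry_out([
  [[-2,0.4,2.6,0],[-3.5,0.6,5.2,0],[-5,0.8,7.8,0],[-5,0.8,7.8,0]],
])

```text
time: 17.0
tool_pos: [560.8, 73.5, 213.0]
tcp_rot: [-3.141, -0.001, -3.09]
contact_force: [-4.5, 1.1, -0.1]
grip_width: 31.1
```

Request:
carry_out([
  [[-1,0,1.7,0],[-2,0,3.5,0],[-2,0,3.5,0]],
])

```text
time: 17.3
tool_pos: [561.9, 73.7, 213.0]
tcp_rot: [-3.141, -0.001, -3.089]
contact_force: [-18.2, 0.1, 24.0]
grip_width: 31.3
```

```bash
cat > chk.py <<'E'
from cap import *
from bands import *
def chk(tag):
    o=bot.get_obs();print(o["tool_pos"].round(1),o["contact_force"].round(1),o["grip_width"],o["time"])
    a=np.array([-.499,-.026,.866])
    for n in("scene","side"):
        cap(n,n+tag);P,p=cloud(f"pics/{n}{tag}.npz");g=p.max(-1);q=P-[626,75,74.5];s=q@a;d=np.linalg.norm(np.cross(q,a),axis=-1)
        m=(d<21)&(s>56)&(s<150)
        print(n,[(int(k),int(np.percentile(g[m&(s>=k)&(s<k+2)],50))) for k in range(56,150,2) if (m&(s>=k)&(s<k+2)).sum()>2])
E
python3 -c "
from chk import *
chk('10')"
```

```text
[561.9  73.7 213. ] [-18.2   0.1  24. ] 31.295930153983154 17.3
scene [(56, 76), (58, 62), (60, 52), (62, 70), (64, 83), (66, 79), (68, 81), (70, 80), (72, 79), (74, 80), (76, 77), (78, 76), (80, 72), (82, 71), (84, 71), (86, 60), (88, 57), (90, 58), (92, 59), (94, 57), (96, 57), (98, 59), (100, 56), (102, 45), (104, 27), (106, 43), (108, 56), (110, 56), (112, 53), (114, 51), (116, 49), (118, 50), (120, 49), (122, 52), (124, 53), (126, 50), (128, 50), (130, 51), (132, 47), (134, 45), (136, 48), (138, 48), (140, 48), (142, 47), (144, 41)]
side [(56, 78), (58, 61), (60, 45), (62, 49), (64, 79), (66, 57), (68, 81), (70, 68), (72, 58), (74, 56), (76, 57), (78, 58), (80, 58), (82, 58), (84, 56), (86, 59), (88, 58), (90, 59), (92, 58), (94, 59), (96, 57), (98, 56), (100, 56), (102, 54)]
```

Axial force jumped to about 30 N and the bands read 0–1 mm from the floor, so it has bottomed. I'll relax, open and lift.

Request:
carry_out([
  [[1.5,0,-2.3,0],[1.5,0,-2.3,0]],
])

```text
time: 17.6
tool_pos: [561.5, 73.6, 213.0]
tcp_rot: [-3.141, 0.001, -3.09]
contact_force: [-8.7, 0.8, 9.7]
grip_width: 31.2
```

Request:
carry_out([
  [[0,0,0,0],[0,0,0,0],[0,0,0,0],[0,0,0,0],[0,0,0,0],[0,0,-15,0],[0,0,-40,0],[0,0,-80,0],[0,0,-120,0],[0,0,-130,0],[0,0,-130,0]],
], fingers=75)

```text
time: 18.7
tool_pos: [562.2, 73.7, 343.2]
tcp_rot: [-3.141, 0.004, -3.09]
contact_force: [-1.0, 0.3, -0.9]
grip_width: 75.0
```

```bash
python3 - <<'E'
from chk import *
chk('11')
P,c=load("scene11","side11");P=P[np.isfinite(P).all(1)]
for n in("scene11","side11"):
    P,c=load(n);P=P[np.isfinite(P).all(1)];t=P[(P[:,2]>94)&(P[:,2]<101)&(P[:,0]>500)&(P[:,0]<550)&(P[:,1]>-130)&(P[:,1]<10)]
    print("tab",np.median(t,0))
a=[np.load(f"pics/{n}11.npz")["p"] for n in("scene","side")]
cv2.imwrite("pics/v11.png",np.hstack([cv2.resize(k,(400,300)) for k in a]))
E
```

```text
[562.2  73.7 343.2] [-1.   0.3 -0.9] 75.03347358864943 18.7
scene [(56, 76), (58, 62), (60, 50), (62, 66), (64, 81), (66, 80), (68, 81), (70, 77), (72, 81), (74, 78), (76, 79), (78, 80), (80, 74), (82, 80), (84, 76), (86, 78), (88, 78), (90, 70), (92, 65), (94, 55), (96, 57), (98, 56), (100, 56), (102, 43), (104, 26), (106, 38), (108, 54), (110, 57), (112, 56), (114, 57), (116, 58), (118, 58), (120, 59), (122, 57), (124, 57), (126, 56), (128, 57), (130, 59), (132, 56), (134, 57), (136, 57), (138, 58), (140, 56), (142, 58), (144, 57), (146, 56), (148, 55)]
side [(56, 81), (58, 58), (60, 48), (62, 54), (64, 56), (66, 74), (68, 66), (70, 84), (72, 69), (74, 56), (76, 81), (78, 56), (80, 63), (82, 56), (84, 57), (86, 57), (88, 55), (90, 58), (92, 56), (94, 57), (96, 57), (98, 56), (100, 59), (102, 55), (104, 29), (106, 26), (108, 50), (110, 57), (112, 56), (114, 56), (116, 56), (118, 57), (120, 56), (122, 57), (124, 56), (126, 55), (128, 56), (130, 58), (132, 56), (134, 56), (136, 57), (138, 57), (140, 57), (142, 55), (144, 56), (146, 56), (148, 54)]
tab [527.34967385 -45.06750634  97.50617463]
tab [520.95857594 -47.33036131  97.59759925]
```

View pics/v11.png

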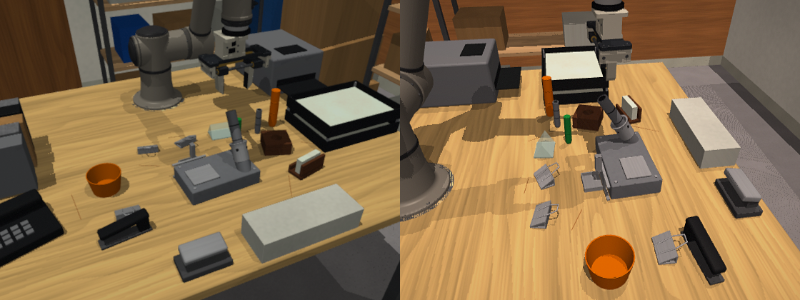

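Picture 8: the tube is in the collar, the gripper is clear and the bystanders look unmoved. The gate tab is still at its shut position.

```bash
python3 -c "
from plant import bot
print(bot.close_job())"
```

```text
the job is handed in; nothing more can be done
None
```

The gate is shut, the grey refill tube is pushed home in the leaning collar, and the job is handed in. It took 18.8 s of the 53 s allowed.

- **Gate:** I pushed the tab until it stalled against the stop at about 11.5 N. It had moved about 44 mm, and the last pictures still show it there.
- **Tube:** I pulled it partly out and leaned it about 32° in the jaws against the rim of its well. I then pushed it along the bore until it stopped dead, with about 30 N along the axis. After letting go, the dark bands put its end within about 1 mm of the floor, which is as close as I can measure.
- **Clear of contact:** The gripper is open, with its fingertips about 75 mm above the tube, and its force reading is near zero. In the last picture the other things look where they were; I did not measure them.
- **Disagreement:** While the tube was passing the seal, the wrist force read slightly downward (up to about -6 N) instead of the upward push I expected. I relied on the band positions for progress there. The upward push only appeared when the tube bottomed.

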